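# Drive the spent filter discs out of column sleeves and swirl them clean

## Task

Three column sleeves stand on the bench, and two or all three of them have a spent filter disc jammed in the bottom of the bore: set each of these in turn on the mouth of the wash cup and push its disc right out into the cup with the push rod from the top. When all the discs are in the cup and no sleeve is on it, press the cup down on the mixer's sprung pad as far as the pad goes and hold it there for about two seconds, then finish with the cup of discs and all three empty sleeves standing upright on the tray and the rod back in its stand. Leave the desk timer where it stands.

Things in the scene. Friction and masses are not known exactly. Their poses are not given: they have to be found in the camera images.
- sleeve_a: Bare metal column sleeve standing upright: spigot 40 dia x 12 high, flange 60 dia (z 12 to 18), plain tube 32 outside dia up to z 74, bore 20 dia right through. Origin: centre of the underside, z up the bore; 0.2 kg. On the cup the spigot drops 4 mm loose into the mouth and the flange rests on the rim, sleeve origin 50 above the cup's
- sleeve_b: Bare metal column sleeve standing upright: spigot 40 dia x 12 high, flange 60 dia (z 12 to 18), plain tube 32 outside dia up to z 74, bore 20 dia right through. Origin: centre of the underside, z up the bore; 0.2 kg. On the cup the spigot drops 4 mm loose into the mouth and the flange rests on the rim, sleeve origin 50 above the cup's
- sleeve_c: Bare metal column sleeve standing upright: spigot 40 dia x 12 high, flange 60 dia (z 12 to 18), plain tube 32 outside dia up to z 74, bore 20 dia right through. Origin: centre of the underside, z up the bore; 0.2 kg. On the cup the spigot drops 4 mm loose into the mouth and the flange rests on the rim, sleeve origin 50 above the cup's
- disc_a: Sintered bronze filter disc, 18 dia x 8, 16 g, origin at its centre, z its axis. Starts jammed in sleeve_a's bore, centre 12 above the sleeve's origin, between three sprung rubber seals; 5 to 15 N along the bore moves it and it then drops out below. One of the three discs may be absent: that sleeve is already empty
- disc_b: Sintered bronze filter disc, 18 dia x 8, 16 g, origin at its centre, z its axis. Starts jammed in sleeve_b's bore, centre 12 above the sleeve's origin, between three sprung rubber seals; 5 to 15 N along the bore moves it and it then drops out below. One of the three discs may be absent: that sleeve is already empty
- disc_c: Sintered bronze filter disc, 18 dia x 8, 16 g, origin at its centre, z its axis. Starts jammed in sleeve_c's bore, centre 12 above the sleeve's origin, between three sprung rubber seals; 5 to 15 N along the bore moves it and it then drops out below. One of the three discs may be absent: that sleeve is already empty
- cup: White plastic wash cup, straight round wall 56 outside dia, 48 inside, 62 high, floor 4 thick, 0.09 kg, open at the top. Origin: centre of the underside, z up
- rod: Push rod standing upright in its stand: steel shank 13 dia from z 0 (the chamfered tip, the origin) to z 84, a stop collar 42 dia from z 84 to 90, a black grip 24 dia from z 90 to 140; z up along the rod, 0.16 kg. With the collar resting on a sleeve's top the tip stands out 10 below the sleeve's underside
- rod_stand: Stand of the push rod, fixed: foot 64 dia, metal tube 30 outside dia, its mouth 89 above the bench, hole 18 dia. Origin: centre of the underside, z up. Rod home: its tip rests on the foot, 6 above the stand's origin, the collar just over the mouth
- mixer_head (a joint): Travel of the mixer's sprung pad in m: 0 up, 0.006 fully down. It takes 3 N to start it and 9 N to hold it fully down; it springs back
- mixer_pad (a point): Centre of the top face of the mixer's round black rubber pad (72 dia, flat), 88 above the bench when up; it moves down with the pad. The mixer is a white box 130 x 120, 60 high, fixed, the pad in the middle of its top
- tray: Shallow pale tray, fixed: 184 along its x, 250 along its y, flat floor 158 x 224 at height 2, rim 19 high. Origin: centre of the underside
- timer_1: Bystander: white desk timer 41 x 66 x 54, origin at the centre of the underside

How it is judged:
By the outcome, as a careful person would: the job done as asked, in the order asked, and still so for the second after the job is handed in, with the robot touching nothing.
Of disc_a, disc_b, disc_c only 2 to 3 are there at a start; the rules pass over those that are not, and their reading is None.
At some moment in a run one of cup may be knocked a few centimetres aside while the robot is not near it.
Once in a run the grip may slacken for a moment while it holds something.
It also fails if it takes over 210 s, if anything falls off the work surface, if the arm or the gripper's body presses on something with over 40 N, if the wrist force passes 120 N, or if a joint passes its speed limit or range.

## Robot

A 6-joint arm with a two-finger parallel gripper is mounted at the origin on a cart in front of the work surface, level with it; the furniture and walls round the work are solid. World frame = base frame: x ahead of the robot, y to its left, z up, the work surface at z = 0. Lengths are in mm, angles in rad, forces in N, time in s.
With the tool pointing down it reaches from about 275 to 825 mm from the base axis. Payload 5.2 kg.
Tool frame: the origin (TCP) lies at the very end of the fingers, on their centre line; the grasp point (between the pads) lies 19 mm behind it; z points along the fingers, y is the direction in which the jaws open and shut (so a half turn about z gives the same grasp; the last joint's range is limited). The gripper opens to 93 mm and grips with 3 to 60 N. Pads are 15 mm wide; open, the fingers measure 128 mm over their backs; the gripper's body (75 mm by 188 mm) begins 65 mm behind the grasp point.
Start: joints at [1.094, 0.259, 1.535, -0, 1.348, -0.203], TCP at [148.693, 529.524, 218.653] pointing down, gripper open.
Joint ranges: [-3.14, 3.14], [-0.91, 2.08], [0.19, 2.58], [-1.22, 4.36], [0.22, 2.71], [-3.12, 3.12]. Speed limits (rad/s): [2.57, 2.57, 3.14, 3.14, 3.14, 3.14].

## Interface

Orientations are given as [roll, pitch, yaw] about the fixed x, y, z axes, in that order (R = Rz(yaw) Ry(pitch) Rx(roll)).
In Python, from bench import robot gives the robot as it stands. The module is installed in compiled form; this text tells all that it offers. Calls block until the motion is done:
- robot.move_ptp(position, orientation): joint-space move of the TCP to a pose.
- robot.move_linear(position, ori=None, speed=150, f_stop=None): straight line of the TCP; ori=None keeps the orientation; speed is the mean speed in mm/s. With f_stop (N) it stops when the force on the tool has changed by that much, and returns True; else False.
- robot.move_j(angles): joint-space move.
- robot.move_gripper(opening): opening from 0.0 (shut) to 1.0 (fully open); the grip force is fixed at half the most; returns when the fingers have stopped.
- robot.sleep(seconds).
- robot.inverse_kinematics(position, orientation): joint angles nearest the present ones, or None.
- robot.get_image(name): name is "side" or "top"; returns a dict with "img" (400x640x3 uint8, blue, green, red), "fovy" (degrees; the focal length in pixels is half the picture's height over the tangent of half this angle, whatever the lens; pixels are square), "cx", "cy" (the principal point, pixels), "eye" and "orientation" of the camera in the world. Camera axes: x right, y down, z forward; pixel columns grow to the right and rows downward; lengths in mm; the calibration is good to about 2 mm. A picture is of the moment at which its call begins. There is no depth.
A pose or a line that the arm cannot do raises robot.MotionError and nothing moves.
- robot.hand_in(): hands the job in, once; it reports no verdict.
Readings, each from a call of its own:
- robot.current_t(): time.
- robot.current_qpos(): joint angles.
- robot.current_joint_vel(): joint speeds.
- robot.current_joint_efforts(): joint torques, N m.
- robot.current_tcp_pos(): TCP position.
- robot.current_eef_rot(): TCP orientation.
- robot.current_contact_force(): force on the tool from outside, world axes, zero at the start.
- robot.current_ft_torque(): the same for the moment, N m.
- robot.current_gripper_width(): opening from 0.0 (shut) to 1.0 (fully open).
Only numpy, scipy, OpenCV 4.12 (cv2) and the standard library are available. Lean on these libraries where they do the work, as an engineer would, in place of code of your own. Each camera call takes 0.05 s, during which the arm holds its last target.

## Working session

There is one attempt and no reset: what is moved stays moved. The work goes in short steps, each a Python script; the robot and the scene stay as the last script left them, time stands still between calls to the robot, and variables do not carry over. Pictures are saved under pics/ and viewed, and the job is handed in when it is done.

```bash
mkdir -p pics; ls
python3 - <<'E'
from bench import robot
import cv2
for n in("side","top"):
    d=robot.get_image(n); cv2.imwrite(f"pics/{n}0.png",d["img"]); print(n,{k:v for k,v in d.items() if k!="img"})
print(robot.current_t(),robot.current_eef_rot(),robot.current_gripper_width(),robot.current_contact_force())
E
```

```text
pics
side {'fovy': 55.27812428493398, 'cx': 321.68768249834864, 'cy': 199.2465099961881, 'eye': array([ 313.89496314, -817.28862474,  753.76451679]), 'orientation': array([-2.24288138e+00, -3.03942059e-04, -3.45778007e-01])}
top {'fovy': 47.69079822968292, 'cx': 317.45737515726717, 'cy': 192.80551828206185, 'eye': array([ 446.81862178,  -21.19270393, 1505.47824182]), 'orientation': array([-3.04626307, -0.01623148, -1.55863136])}
0.1 [-3.13995834e+00 -3.64043845e-04  2.86779284e+00] 0.9978194613681713 [-0.31652825  0.651481   -0.04515881]
```

View pics/side0.png

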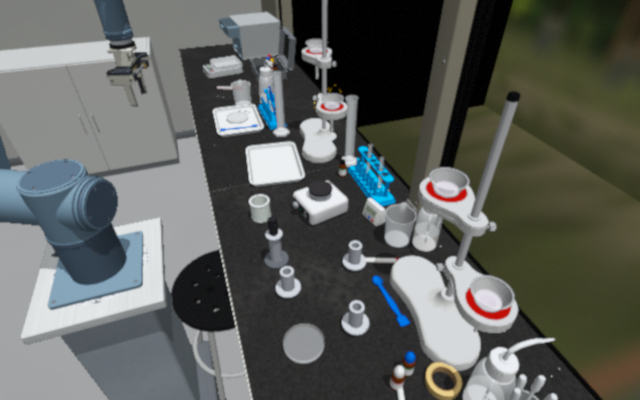

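View pics/top0.png

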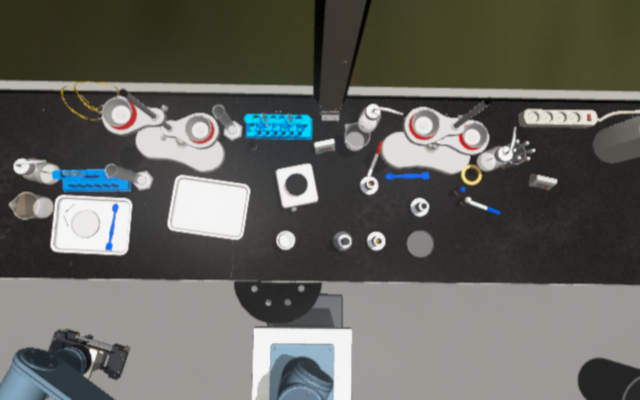

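```bash
cat > cam.py <<'E'
import numpy as np, cv2
from scipy.spatial.transform import Rotation as R
def K(d):
    h=d["img"].shape[0]; f=h/2/np.tan(np.radians(d["fovy"])/2); return f
def proj(d,p):
    M=R.from_euler('xyz',d["orientation"]).as_matrix(); q=(np.asarray(p,float)-d["eye"])@M
    f=K(d); return np.stack([d["cx"]+f*q[...,0]/q[...,2], d["cy"]+f*q[...,1]/q[...,2]],-1)
def back(d,u,v,z):
    M=R.from_euler('xyz',d["orientation"]).as_matrix(); f=K(d)
    r=M@np.array([(u-d["cx"])/f,(v-d["cy"])/f,1]); t=(z-d["eye"][2])/r[2]; return d["eye"]+t*r
E
python3 - <<'E'
import cv2
t=cv2.imread("pics/top0.png");s=cv2.imread("pics/side0.png")
cv2.imwrite("pics/topz.png",cv2.resize(t[130:270,255:445],None,fx=4.2,fy=4.2,interpolation=cv2.INTER_CUBIC))
cv2.imwrite("pics/sidez.png",cv2.resize(s[170:350,230:430],None,fx=3.3,fy=3.3,interpolation=cv2.INTER_CUBIC))
E
```

```text
(no output)
```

View pics/topz.png

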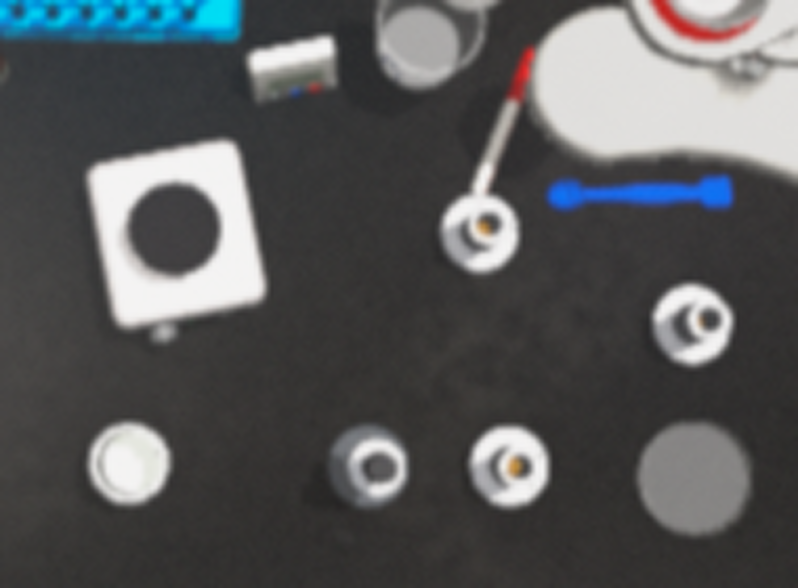

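View pics/sidez.png

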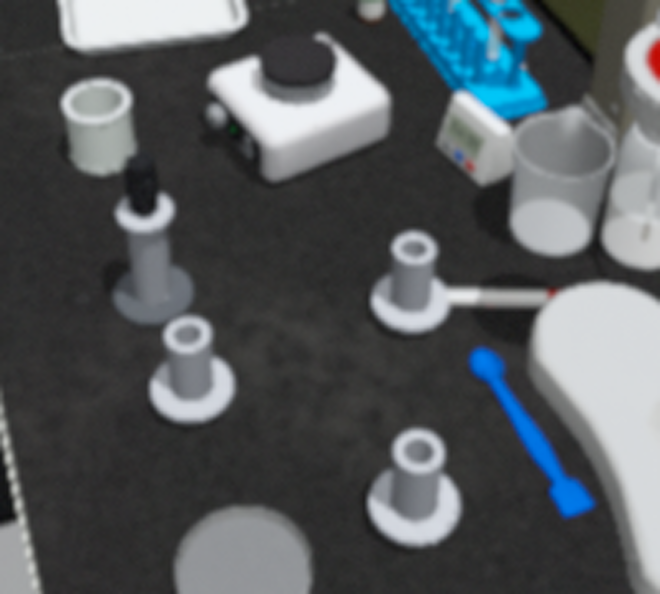

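```bash
cat > loc.py <<'E'
import numpy as np, cv2
from cam import *
from scipy.optimize import minimize
a=np.linspace(0,2*np.pi,40)
def circ(x,y,z,r): return np.stack([x+r*np.cos(a),y+r*np.sin(a),0*a+z],-1)
PARTS={'sleeve':[(12,30,18,30),(0,20,12,20),(18,16,74,16)],'cup':[(0,28,62,28)],'stand':[(0,32,6,32)],'pad':[(76,36,88,36)]}
S=4
def mask(d,kind,x,y,shape,off,z0=0,parts=None):
    m=np.zeros(shape,np.uint8)
    for z1,r1,z2,r2 in (parts or PARTS[kind]):
        P=np.vstack([proj(d,circ(x,y,z0+z1,r1)),proj(d,circ(x,y,z0+z2,r2))])
        h=cv2.convexHull(((P-off)*S*16+0).astype(np.int32).reshape(-1,1,2))
        cv2.fillConvexPoly(m,h,255,cv2.LINE_AA,4)
    return m
def fit(d,kind,x,y,thr=110,z0=0,win=22,parts=None):
    """edge fit: maximise contrast between mask interior and a rim outside"""
    g=cv2.cvtColor(d["img"],cv2.COLOR_BGR2GRAY)
    c=proj(d,[x,y,z0+30]).round().astype(int); off=c-win
    p=g[off[1]:off[1]+2*win,off[0]:off[0]+2*win]
    p=cv2.resize(p,None,fx=S,fy=S,interpolation=cv2.INTER_LINEAR).astype(float)
    off=off-0.5+0.5/S   # centre-of-pixel convention
    k=cv2.getStructuringElement(cv2.MORPH_ELLIPSE,(2*S+1,2*S+1))
    def cost(q):
        m=mask(d,kind,q[0],q[1],p.shape,off,z0,parts)
        out=cv2.dilate(m,k)-m; inn=m-cv2.erode(m,k)
        return (p*out).sum()/out.sum()-(p*inn).sum()/inn.sum()
    best=min(((cost((x+i,y+j)),x+i,y+j) for i in range(-24,25,6) for j in range(-24,25,6)))
    r=minimize(cost,best[1:],method='Nelder-Mead',options=dict(initial_simplex=np.array(best[1:])+np.array([[0,0],[4,0],[0,4]]),xatol=.1,fatol=.01))
    return r.x,r.fun
E
python3 - <<'E'
from bench import robot
from loc import *
D={n:robot.get_image(n) for n in("top","side")}
import pickle; pickle.dump(D,open("d0.pkl","wb"))
t=D["top"]; 
print("tray",[back(t,*p,19)[:2].round(1) for p in((177,176),(249,186),(241,239),(169,230))])
for k,n,(u,v),z in [("sleeve","s1",(374,240),18),("sleeve","s2",(420,208),18),("sleeve","s3",(369,186),18),("cup","cup",(286,239),62),("stand","stand",(343,241),6),("pad","pad",(296,184),88)]:
    b=back(t,u,v,z); print(n,b[:2].round(1),end=" ")
    for c in("top","side"):
        r,f=fit(D[c],k,b[0],b[1]); print(c,r.round(1),round(f,1),end=" ")
    print()
    if k=="sleeve":
        q=proj(t,[*r,20]).round().astype(int)
im=t["img"]
for (u,v) in((377,240),(423,206),(370,184)):
    print(im[v-4:v+5,u-5:u+6,2].astype(int)-im[v-4:v+5,u-5:u+6,0])
E
```

```text
tray [array([638.5, 420. ]), array([608.7, 182.4]), array([434.6, 203.8]), array([460.9, 438.5])]
s1 [ 436.6 -230.8] top [ 434.9 -237.2] -72.7 side [ 437.1 -234.7] -52.5 
s2 [ 543.6 -383.1] top [ 548.  -381.5] -71.5 side [ 550.4 -379.2] -55.8 
s3 [ 614.3 -214.1] top [ 618.5 -213.8] -65.6 side [ 621.2 -211. ] -49.9 
cup [436.7  55. ] top [434.   58.5] -65.0 side [435.9  61.7] -46.0 
stand [ 432. -130.] top [ 433.3 -125.7] -32.0 side [ 457.2 -154.6] -14.0 
pad [609.6  25.4] top [629.9  53.2] -20.5 side [623.8  -7.9] -10.5 
[[  1   2   2   0   2   1   1   1   1   1   1]
 [  2   1   0   3   4   3   1   1   2   2   1]
 [  0   0   1   8  17  22  10   2   1   1   2]
 [ -1   1   5  10  51  73  49  12   1   2   2]
 [ -1   2   5  21  82 115  87  31   1   1   1]
 [ -1   2   7  30  89 123  89  31   1   1   2]
 [ -2   1   7  24  69  96  63  15   0   1   1]
 [ -1   0   3  12  33  37  19   4   1   2   1]
 [ -3  -2   0   5   9   7   4   3   1   1   1]]
[[ 1  1  2  1  2  1  1  2  3  2  2]
 [ 0  2  2  1  2  1 -1  1  2  1  1]
 [ 1  2  2  6  4 -1  0  1  2  1  2]
 [ 0  2  5 24 16  1 -2 -2  1  2  2]
 [ 0  2  7 39 31  2 -2 -2  1  1  1]
 [-1  2  7 31 25  4 -1  0  0  1  1]
 [ 0  1  3 11  9  2  2  0  1  1  0]
 [-1  0  3  4  3  2  3  1  2  0  0]
 [-2 -1  0  2  2  0  2  1  1  1  1]]
[[  2   1   1   1   1   2   2   1   2   2   1]
 [  1   1   1   2   3   3   0   0   0   2   1]
 [  1   1   3  14  28  33  12   0  -1   1   1]
 [ -1   1   8  38  80  85  40   6  -1   0   1]
 [ -2   2  12  43  89 103  61  12  -1   0   1]
 [ -2   1   9  22  55  73  52  12   2   1   2]
 [ -2   0   3  10  17  24  24   8   2   1   1]
 [ -2  -2   1   3   5   8   7   3   1   1   1]
 [ -3  -2   0  -1   1   3   2   2   1   1   2]]
```

Run:
```python
from loc import *
import pickle
D=pickle.load(open("d0.pkl","rb"))
for c in("top","side"):
    d=D[c]
    r,f=fit(d,None,433,-128,z0=0,win=40,parts=[(90,21,96,21)]); print(c,"collar",r.round(1),f)
    e=dict(d); e["img"]=255-d["img"]
    r,f=fit(e,None,610,26,win=40,parts=[(80,36,88,36)]); print(c,"pad",r.round(1),f)
    r,f=fit(e,None,433,-128,win=40,parts=[(96,12,146,12)]); print(c,"grip",r.round(1),f)
t=D["top"]["img"].copy()
for (x,y),k in [((436,-236),'sleeve'),((549.2,-380.3),'sleeve'),((619.8,-212.4),'sleeve'),((435,60),'cup'),((433,-128),'stand')]:
  for c in D:
    for z1,r1,z2,r2 in PARTS[k]:
      for z,r in((z1,r1),(z2,r2)):
        P=proj(D[c],circ(x,y,z,r)); 
        cv2.polylines(D[c]["img"],[(P*16).astype(np.int32)],True,(0,0,255),1,cv2.LINE_AA,4)
cv2.imwrite("pics/ov.png",cv2.resize(D["side"]["img"][170:350,230:430],None,fx=3.3,fy=3.3,interpolation=cv2.INTER_CUBIC))
d=D["top"]
# tray corners from mask
g=cv2.cvtColor(d["img"],cv2.COLOR_BGR2GRAY)
m=(g>120).astype(np.uint8);n,l,s,cc=cv2.connectedComponentsWithStats(m)
i=l[208,209];print(s[i]);cs,_=cv2.findContours((l==i).astype(np.uint8),0,2)
c=max(cs,key=cv2.contourArea)[:,0,:]; W=np.array([back(d,*p,19)[:2] for p in c],np.float32); print("tray",cv2.minAreaRect(W))
```

```text
top collar [ 433.3 -128.4] -53.31552699093652
top pad [609.2  25.9] -58.69001947048315
top grip [ 433.6 -126.3] -45.33143768052126
side collar [ 435.9 -123.7] -38.4373731386991
side pad [605.5   9.1] -28.15782054592711
side grip [ 435.5 -121.7] -27.149845262783032
[ 167  174   84   66 4431]
tray ((538.4591674804688, 313.0423583984375), (254.69699096679688, 188.86549377441406), 82.59935760498047)
```

View pics/ov.png

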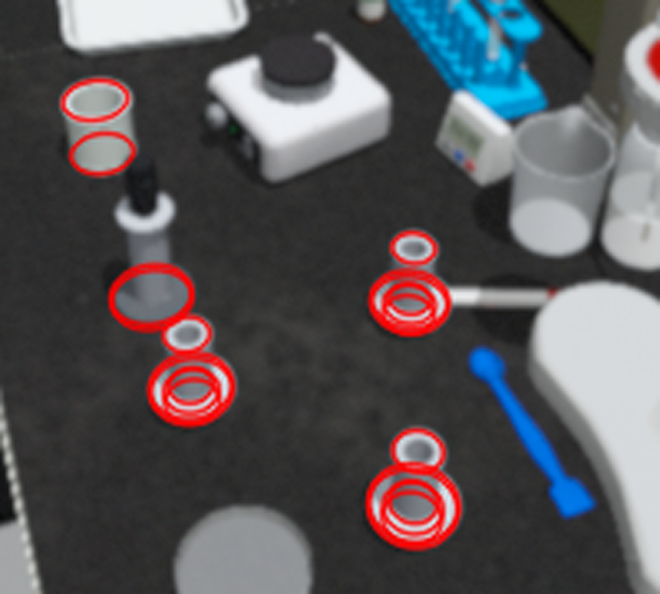

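```bash
cat > h.py <<'E'
from bench import robot
from loc import *
pi=np.pi
def O(y): return [pi,0,y]
def st(m=""):
    print(m,"t=%.1f"%robot.current_t(),"tcp",np.round(robot.current_tcp_pos(),1),"w=%.3f"%robot.current_gripper_width(),"F",np.round(robot.current_contact_force(),1))
def ptp(x,y,z,yaw): robot.move_ptp([x,y,z],O(yaw))
def lin(x,y,z,speed=150,f=None): return robot.move_linear([x,y,z],None,speed,f)
def snap(name,crop=None):
    D={}
    for c in("top","side"):
        D[c]=robot.get_image(c)
        im=D[c]["img"]
        cv2.imwrite(f"pics/{name}_{c}.png",im)
    return D
def cupfit(D,x=435,y=60):
    r=[fit(D[c],'cup',x,y) for c in D]; return r
E
python3 - <<'E'
from h import *
robot.move_gripper(0.62)
ptp(436,-236,110,pi/2); st("above")
lin(436,-236,28); st()
robot.move_gripper(0.0); st("grip")
E
```

```text
above t=3.9 tcp [ 436.4 -235.4  110.1] w=0.620 F [ 0.5 -0.3  0.1]
 t=4.6 tcp [ 436.4 -236.1   28.4] w=0.620 F [ 0.6  0.  -0.7]
grip t=5.1 tcp [ 436.3 -236.3   28.5] w=0.352 F [ 1.  -0.5  2.8]
```

```bash
python3 - <<'E'
from h import *
lin(436,-236,190,200); st("lift")
D=snap("a")
for r in cupfit(D): print(r)
E
python3 - <<'E'
import cv2
s=cv2.imread("pics/a_side.png");cv2.imwrite("pics/a_z.png",cv2.resize(s[120:350,180:430],None,fx=2.5,fy=2.5,interpolation=cv2.INTER_CUBIC))
E
```

```text
lift t=6.0 tcp [ 435.2 -235.3  188.6] w=0.357 F [-0.6 -0.4 -3.1]
(array([434.08704758,  58.20735931]), np.float64(-66.69013006843994))
(array([436.43110657,  58.95301819]), np.float64(-8.915878622242104))
```

View pics/a_z.png

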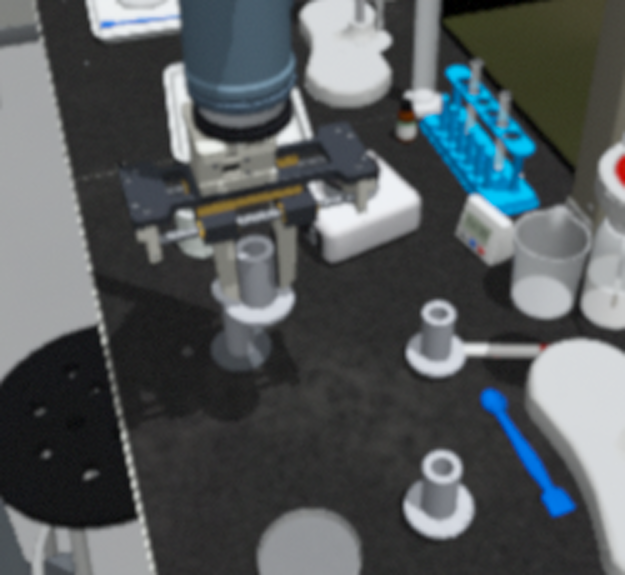

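```bash
python3 - <<'E'
from h import *
ptp(435,60,150,pi/2); st()
lin(435,60,96,120)
print(lin(435,60,75,30,4)); st("down")
D=snap("b")
E
python3 - <<'E'
import cv2
s=cv2.imread("pics/b_side.png");cv2.imwrite("pics/b_z.png",cv2.resize(s[120:300,200:400],None,fx=3,fy=3,interpolation=cv2.INTER_CUBIC))
E
```

```text
t=7.3 tcp [435.7  59.2 150.2] w=0.350 F [ 0.8 -0.6 -3.2]
True
down t=8.5 tcp [435.   60.1  78.6] w=0.353 F [0.5 0.6 2.9]
```

View pics/b_z.png

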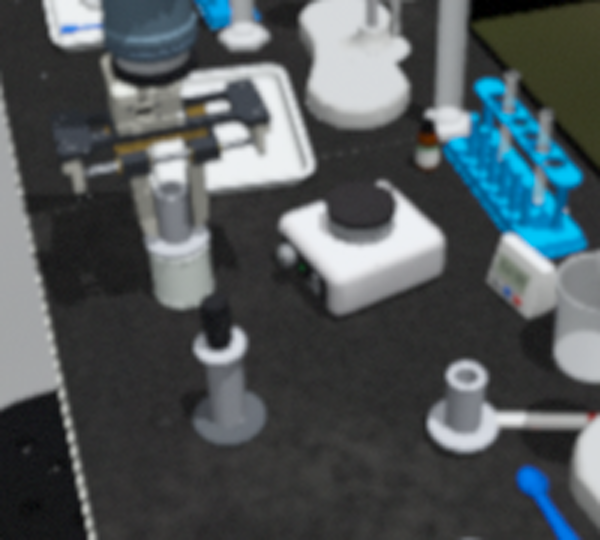

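```bash
python3 - <<'E'
from h import *
robot.move_gripper(0.62); ptp(435,60,80,pi); robot.move_gripper(0.0); st("sq")
robot.move_gripper(0.62); st()
lin(435,60,190,250)
ptp(434.5,-125.5,190,pi); 
D=snap("c"); st()
for c in D:
    print(c,fit(D[c],'sleeve',435,60,z0=50))
    print(c,fit(D[c],None,435,60,z0=50,parts=[(0,28,12,28),(12,30,18,30),(18,16,74,16)]))
E
python3 - <<'E'
import cv2
s=cv2.imread("pics/c_side.png");cv2.imwrite("pics/c_z.png",cv2.resize(s[120:300,200:400],None,fx=3,fy=3,interpolation=cv2.INTER_CUBIC))
E
```

```text
sq t=11.1 tcp [435.  60.  80.] w=0.354 F [-0.5 -0.9  1.4]
 t=11.8 tcp [435.  60.  80.] w=0.619 F [1.  0.1 1. ]
 t=13.2 tcp [ 434.2 -123.8  189.4] w=0.622 F [-1.1  0.3  1.3]
top (array([434.16513062,  59.07975769]), np.float64(-66.57224452656737))
top (array([434.16513062,  59.07975769]), np.float64(-66.57224452656737))
side (array([434.9995594 ,  60.50594616]), np.float64(-10.715251016267615))
side (array([435.76203156,  65.56573868]), np.float64(-12.233633309231408))
```

View pics/c_z.png

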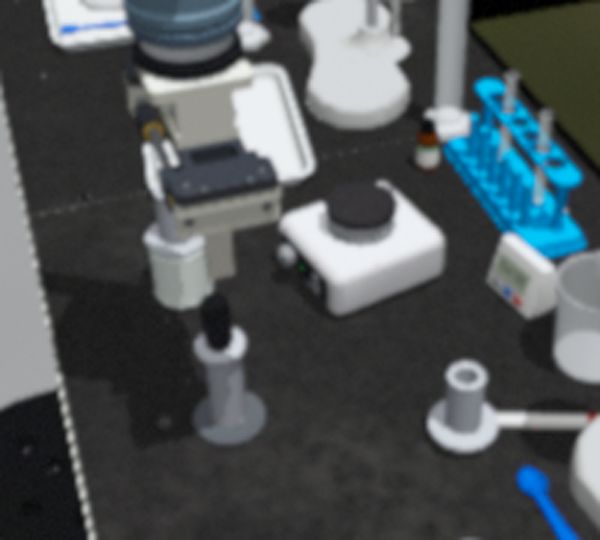

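```bash
python3 - <<'E'
from h import *
robot.move_gripper(0.5)
lin(434.3,-126,120,200); lin(434.3,-126,99,60,6); st("at rod")
robot.move_gripper(0.0); st("grip")
lin(434.3,-126,235,200); st("lift")
ptp(435,60,240,pi); st()
D=snap("d")
E
python3 - <<'E'
import cv2,numpy as np
s=cv2.imread("pics/d_side.png");t=cv2.imread("pics/d_top.png")
f=lambda a:cv2.resize(a,(400,500),interpolation=cv2.INTER_CUBIC)
cv2.imwrite("pics/d_z.png",np.hstack([f(s[110:260,200:320]),f(t[170:270,240:320])]))
E
```

```text
at rod t=14.7 tcp [ 434.1 -125.9   98.8] w=0.502 F [-0.2  0.7 -0.9]
grip t=15.2 tcp [ 434.5 -126.1   99.2] w=0.250 F [-0.3 -0.4  1.5]
lift t=16.0 tcp [ 433.5 -125.5  233.8] w=0.254 F [-0.1 -0.3 -1.7]
 t=16.8 tcp [434.9  59.4 239.3] w=0.260 F [-0.2  0.2 -2.6]
```

View pics/d_z.png

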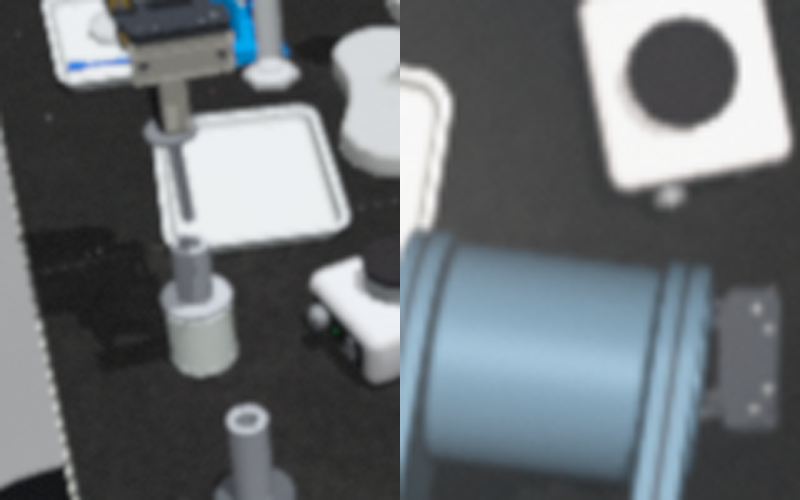

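Run:
```python
from h import *
lin(435,60,222,100)
s=lin(435,60,195,30,4); st("enter %s"%s)
if not s:
    s=lin(435,60,160,60,6); st("in %s"%s)
```

```text
enter False t=18.2 tcp [435.2  60.  195.2] w=0.252 F [ 0.3 -0.4 -1.7]
in False t=19.0 tcp [435.1  60.  160. ] w=0.253 F [ 0.2  0.6 -1.8]
```

```bash
python3 - <<'E'
from h import *
s=lin(435,60,131.5,40,25); st("push %s"%s)
robot.sleep(0.3)
st()
lin(435,60,134,60); st()
lin(435,60,245,200); st("out")
ptp(434.3,-126,245,pi)
D=snap("e"); st()
E
python3 - <<'E'
import cv2,numpy as np
s=cv2.imread("pics/e_side.png");t=cv2.imread("pics/e_top.png")
f=lambda a:cv2.resize(a,(400,500),interpolation=cv2.INTER_CUBIC)
cv2.imwrite("pics/e_z.png",np.hstack([f(s[150:300,200:320]),f(t[200:270,260:316])]))
E
```

```text
push True t=19.6 tcp [435.3  60.1 133.2] w=0.255 F [-1.1  0.7  5.7]
 t=19.9 tcp [435.3  60.2 133.2] w=0.252 F [-0.8  0.   5.4]
 t=20.2 tcp [434.8  60.  133.6] w=0.252 F [ 0.5 -0.5 -2. ]
out t=20.9 tcp [434.3  60.1 243.9] w=0.253 F [-0.2 -0.  -1.8]
 t=21.8 tcp [ 434.2 -124.4  244.6] w=0.252 F [ 0.6 -0.1 -1.5]
```

View pics/e_z.png

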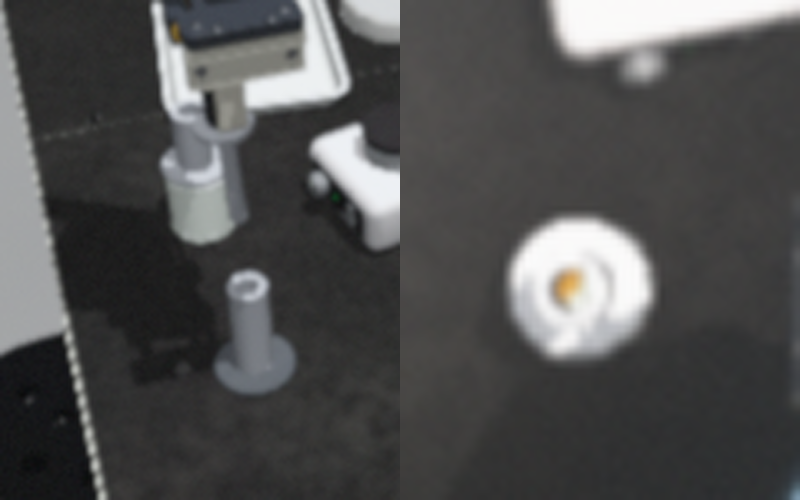

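```bash
cat >> h.py <<'E'
RX,RY=434.3,-126
def rod_home():
    ptp(RX,RY,200,pi); lin(RX,RY,190,100)
    s=lin(RX,RY,170,40,4); st("enter stand %s"%s)
    if s: return False
    s=lin(RX,RY,104,150,6); 
    if s: st("stuck"); return False
    s=lin(RX,RY,97,40,4); st("home %s"%s)
    robot.move_gripper(0.5); lin(RX,RY,180,250); st("released"); return True
E
python3 - <<'E'
from h import *
rod_home()
ptp(435,60,150,pi/2)
robot.move_gripper(0.62)
lin(435,60,79,120); robot.move_gripper(0); st("grip sleeve")
lin(435,60,150,150); st("up")
D=snap("f")
E
python3 - <<'E'
import cv2,numpy as np
s=cv2.imread("pics/f_side.png");t=cv2.imread("pics/f_top.png")
f=lambda a:cv2.resize(a,(400,500),interpolation=cv2.INTER_CUBIC)
cv2.imwrite("pics/f_z.png",np.hstack([f(s[130:280,200:320]),f(t[130:270,260:372])]))
E
```

```text
enter stand False t=23.0 tcp [ 434.3 -126.   169.9] w=0.255 F [ 0.2  0.1 -2.6]
home True t=23.8 tcp [ 435.1 -126.6   98.5] w=0.252 F [ 0.1 -0.3  4.1]
released t=24.9 tcp [ 434.5 -126.1  180.5] w=0.498 F [ 0.3  1.2 -0.1]
grip sleeve t=28.3 tcp [435.3  60.   79.4] w=0.348 F [ 0.  -0.1  3.4]
up t=29.0 tcp [434.3  60.1 149.2] w=0.351 F [-0.8 -0.3 -2.9]
```

View pics/f_z.png

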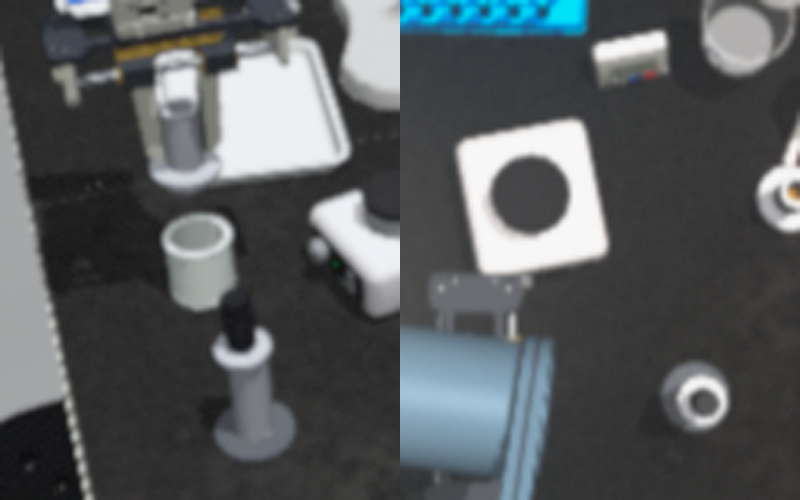

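```bash
cat >> h.py <<'E'
_t=np.radians(-7.2)
def spot(i):
    u=[(36,58),(36,-52),(-36,58),(-36,-52)][i]
    return np.array([539.5,314])+np.array([[np.cos(_t),-np.sin(_t)],[np.sin(_t),np.cos(_t)]])@np.array(u)
def to_tray(i,zp,lift):
    x,y=spot(i)
    ptp(x,y,lift,pi); st("over tray")
    lin(x,y,zp+10,150); s=lin(x,y,zp-3,30,4); st("placed %s"%s)
    robot.move_gripper(0.62); lin(x,y,zp+80,250)
E
python3 - <<'E'
from h import *
for i in range(4): print(spot(i), robot.inverse_kinematics([*spot(i),30],O(pi)) is not None)
to_tray(0,31,130)
x,y=spot(0)
ptp(500,0,200,pi/2); st()
D=snap("g")
for c in D:
    print(c,fit(D[c],'sleeve',x,y,z0=2),fit(D[c],'cup',435,60),fit(D[c],'sleeve',549,-380),fit(D[c],'sleeve',620,-212))
E
python3 - <<'E'
import cv2,numpy as np
s=cv2.imread("pics/g_side.png");t=cv2.imread("pics/g_top.png")
f=lambda a:cv2.resize(a,(400,500),interpolation=cv2.INTER_CUBIC)
cv2.imwrite("pics/g_z.png",np.hstack([f(s[100:250,200:320]),f(t[150:270,160:316])]))
E
```

```text
[582.48545679 367.03065627] True
[568.6988011  257.89803912] True
[511.0531983  376.05464908] True
[497.26654261 266.92203194] True
over tray t=30.4 tcp [582.4 366.  129.6] w=0.355 F [-0.7 -0.2 -2.2]
placed True t=31.5 tcp [583.3 367.4  31.5] w=0.352 F [-0.2 -0.1  4.6]
 t=34.0 tcp [5.001e+02 5.000e-01 1.995e+02] w=0.620 F [0.1 1.2 0.6]
top (array([608.76438746, 350.40297072]), np.float64(-14.047022421376909)) (array([433.12353516,  60.3527832 ]), np.float64(-34.90620503136245)) (array([ 548.02327728, -381.53526688]), np.float64(-75.0883858418711)) (array([ 618.48366737, -213.82731152]), np.float64(-68.80226933563424))
side (array([563.4309524 , 361.13884108]), np.float64(-7.934455690346795)) (array([435.15057373,  61.70584106]), np.float64(-42.484030963881224)) (array([ 550.38280773, -379.18346596]), np.float64(-55.83282134176808)) (array([ 621.23686028, -210.89569187]), np.float64(-50.01155723619139))
```

View pics/g_z.png

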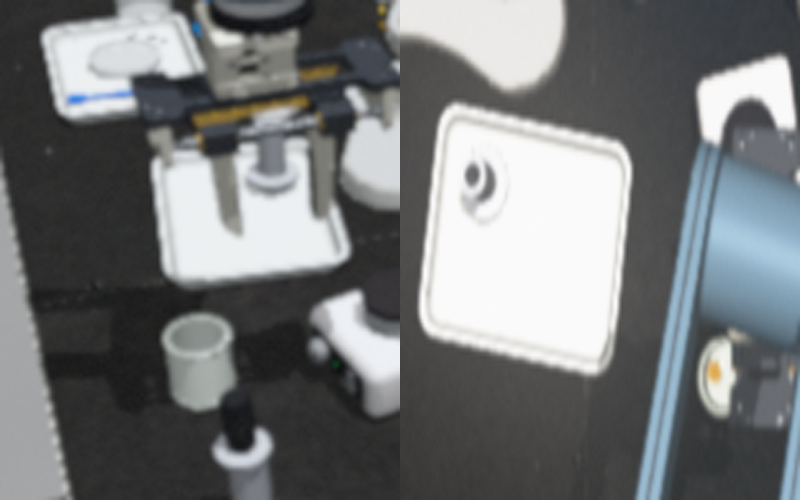

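```bash
cat >> h.py <<'E'
def pick(x,y,yaw,z=28):
    robot.move_gripper(0.62)
    ptp(x,y,120,yaw); lin(x,y,z,150); robot.move_gripper(0.0); st("pick")
    lin(x,y,190,200); st("lift")
E
python3 - <<'E'
from h import *
pick(620,-212.3,pi)
D=snap("h")
print(cupfit(D)); st()
E
python3 - <<'E'
import cv2,numpy as np
s=cv2.imread("pics/h_side.png");t=cv2.imread("pics/h_top.png")
f=lambda a:cv2.resize(a,(400,500),interpolation=cv2.INTER_CUBIC)
cv2.imwrite("pics/h_z.png",np.hstack([f(s[130:330,250:410]),f(t[120:270,270:390])]))
E
```

```text
pick t=37.3 tcp [ 620.2 -212.3   28.7] w=0.357 F [-0.3  2.1  4.1]
lift t=38.2 tcp [ 619.1 -211.9  188.1] w=0.354 F [ 0.1 -0.3 -2.7]
[(array([433.66538668,  59.02818394]), np.float64(-64.58769776446783)), (array([435.59439373,  61.81766939]), np.float64(-41.20660320201395))]
 t=38.3 tcp [ 619.  -211.8  187.8] w=0.361 F [ 0.4  0.3 -2.5]
```

View pics/h_z.png

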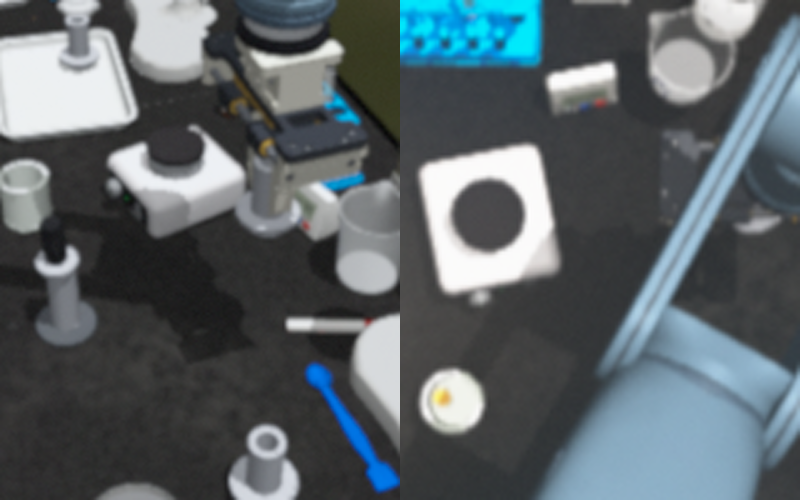

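```bash
cat >> h.py <<'E'
def seat(x,y,yaw,yaw2,zp=78.5):
    ptp(x,y,150,yaw); lin(x,y,96,120); s=lin(x,y,75,30,4); st("seat %s"%s)
    z=robot.current_tcp_pos()[2]
    if abs(z-zp)>1.5: print("BAD SEAT"); return False
    robot.move_gripper(0.62); ptp(x,y,80,yaw2); robot.move_gripper(0.0); st("sq"); robot.move_gripper(0.62)
    lin(x,y,190,250); return True
def get_rod():
    robot.move_gripper(0.5)
    ptp(RX,RY,180,pi); lin(RX,RY,120,200); lin(RX,RY,99,60,6); robot.move_gripper(0); st("rod")
    lin(RX,RY,235,200); st("rod up")
E
python3 - <<'E'
from h import *
if seat(434.7,60.2,pi,pi/2):
    get_rod(); D=snap("i")
    for c in D: print(fit(D[c],None,435,60,parts=[(0,28,62,28),(62,30,68,30),(68,16,124,16)],win=30))
E
python3 - <<'E'
import cv2,numpy as np
s=cv2.imread("pics/i_side.png");t=cv2.imread("pics/i_top.png")
f=lambda a:cv2.resize(a,(400,500),interpolation=cv2.INTER_CUBIC)
cv2.imwrite("pics/i_z.png",np.hstack([f(s[150:300,200:320]),f(t[200:270,260:316])]))
E
```

```text
seat True t=40.8 tcp [434.7  60.1  78.8] w=0.357 F [-1.1 -1.1  4.2]
sq t=43.3 tcp [434.6  60.2  79.9] w=0.358 F [ 0.1  0.  -0.1]
rod t=48.1 tcp [ 434.5 -126.    99.2] w=0.252 F [-0.2 -0.1  1.6]
rod up t=49.0 tcp [ 433.5 -125.6  233.8] w=0.254 F [-0.4 -0.6 -1.7]
(array([433.87746076,  59.23973628]), np.float64(-66.27788966392447))
(array([433.78138733,  60.28333282]), np.float64(-22.46096748038248))
```

View pics/i_z.png

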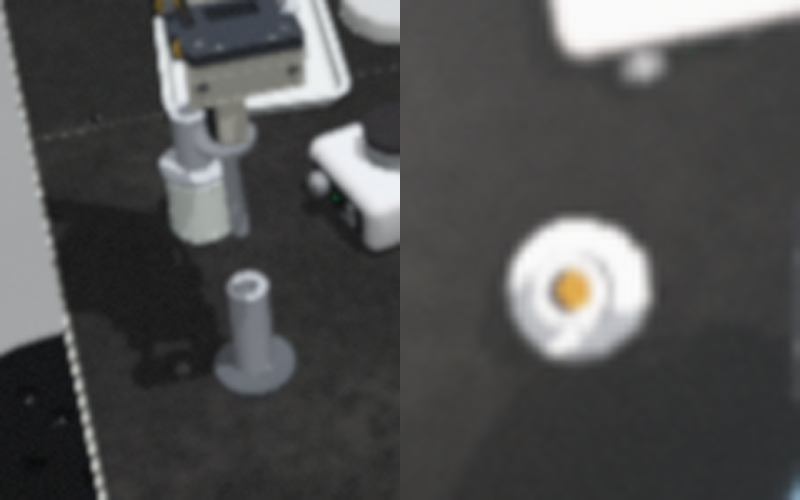

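```bash
cat >> h.py <<'E'
def push(x,y):
    ptp(x,y,240,pi); lin(x,y,222,100)
    s=lin(x,y,195,40,4); st("enter %s"%s)
    if s: return False
    s=lin(x,y,160,80,6); st("in %s"%s)
    if s: return False
    s=lin(x,y,131.5,40,25); st("push %s"%s)
    robot.sleep(0.2); lin(x,y,134,60); lin(x,y,245,200); st("out"); return True
E
python3 - <<'E'
from h import *
if push(434.7,60.2): 
  if rod_home():
    D=snap("j")
    for c in D: print(fit(D[c],None,435,60,parts=[(0,28,62,28),(62,30,68,30),(68,16,124,16)],win=30))
E
python3 - <<'E'
import cv2,numpy as np
s=cv2.imread("pics/j_side.png");t=cv2.imread("pics/j_top.png")
f=lambda a:cv2.resize(a,(400,500),interpolation=cv2.INTER_CUBIC)
cv2.imwrite("pics/j_z.png",np.hstack([f(s[150:300,200:320]),f(t[200:270,260:316])]))
E
```

```text
enter False t=51.0 tcp [434.8  60.2 195.1] w=0.256 F [-0.4 -0.3 -1.9]
in False t=51.6 tcp [434.8  60.2 160.2] w=0.253 F [ 0.7  0.6 -1.8]
push True t=52.3 tcp [434.9  60.2 133.1] w=0.250 F [-0.4 -0.6  5.8]
out t=53.4 tcp [434.   60.3 243.9] w=0.253 F [-0.4 -0.4 -2.7]
enter stand False t=55.1 tcp [ 434.3 -126.1  169.9] w=0.250 F [ 0.4 -0.3 -0.7]
home True t=56.0 tcp [ 434.9 -126.5   98.6] w=0.254 F [1.  0.2 3.1]
released t=57.0 tcp [ 434.5 -126.1  180.5] w=0.497 F [-0.  -0.5 -0.1]
(array([433.76872826,  59.38547039]), np.float64(-67.723664786976))
(array([434.13065052,  59.91632032]), np.float64(-21.50541003622658))
```

View pics/j_z.png

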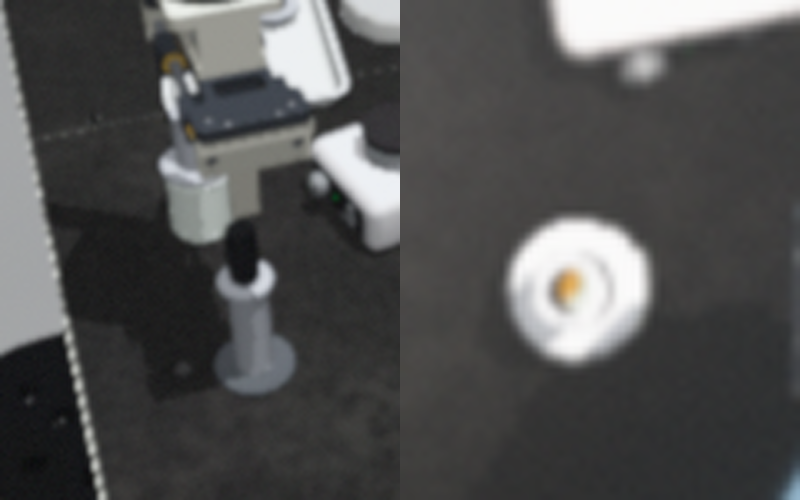

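```bash
python3 - <<'E'
from h import *
robot.move_gripper(0.62); ptp(434.7,60.2,150,pi)
lin(434.7,60.2,79,120); robot.move_gripper(0); st("grip sleeve")
lin(434.7,60.2,150,150); st("up")
to_tray(1,31,150)
ptp(549.2,-380.3,140,pi/2)
D=snap("k"); st()
print(cupfit(D))
for c in D: print(fit(D[c],'sleeve',549,-380))
E
python3 - <<'E'
import cv2,numpy as np
s=cv2.imread("pics/k_side.png");t=cv2.imread("pics/k_top.png")
f=lambda a:cv2.resize(a,(400,500),interpolation=cv2.INTER_CUBIC)
cv2.imwrite("pics/k_z.png",np.hstack([f(s[130:330,220:380]),f(t[140:270,160:316])]))
E
```

```text
grip sleeve t=59.6 tcp [435.   60.1  79.4] w=0.359 F [ 0.2 -0.8  3.8]
up t=60.3 tcp [433.9  60.3 149.2] w=0.357 F [-0.2  0.2 -2.4]
over tray t=61.2 tcp [567.8 256.8 149. ] w=0.357 F [-0.3 -0.3 -2.9]
placed True t=62.5 tcp [569.5 258.1  31.5] w=0.355 F [-0.2 -0.1  5. ]
 t=66.0 tcp [ 549.8 -379.2  140. ] w=0.620 F [ 0.  -0.2 -0. ]
[(array([432.31055071,  59.73068234]), np.float64(-67.42054815301168)), (array([434.61812925,  63.19041371]), np.float64(-47.68948136641299))]
(array([ 548.65040039, -381.46530861]), np.float64(-35.33915289499707))
(array([ 550.39572906, -379.16178894]), np.float64(-57.86267487133077))
```

View pics/k_z.png

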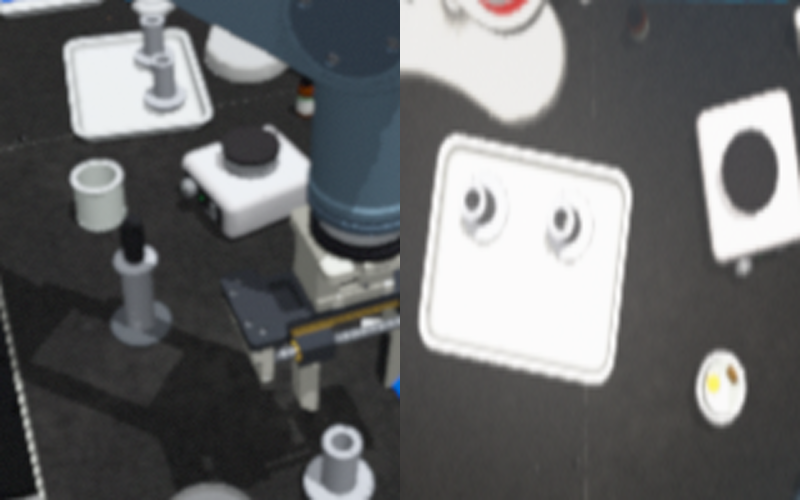

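```bash
python3 - <<'E'
from h import *
lin(549.2,-380.3,28,150); robot.move_gripper(0.0); st("pick")
lin(549.2,-380.3,190,200)
D=snap("l"); st()
print(cupfit(D))
ptp(500,-60,190,pi/2); st("mid")
E
python3 - <<'E'
import cv2,numpy as np
s=cv2.imread("pics/l_side.png");t=cv2.imread("pics/l_top.png")
f=lambda a:cv2.resize(a,(400,500),interpolation=cv2.INTER_CUBIC)
cv2.imwrite("pics/l_z.png",np.hstack([f(s[130:380,220:420]),f(t[140:270,260:416])]))
E
```

```text
pick t=67.4 tcp [ 549.5 -380.5   28.6] w=0.358 F [ 0.3 -0.4  1.7]
 t=68.4 tcp [ 548.4 -379.5  187.7] w=0.357 F [-0.1  0.3 -2.5]
[(array([432.31208847,  59.72742488]), np.float64(-67.5284915721308)), (array([434.62694514,  63.18490595]), np.float64(-47.486507187923706))]
mid t=69.7 tcp [500.8 -61.2 190.2] w=0.356 F [-0.1 -0.8 -2.2]
```

View pics/l_z.png

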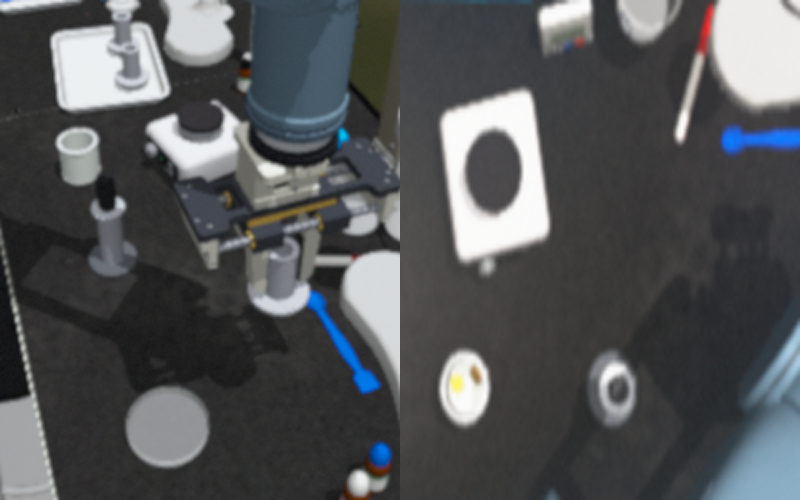

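```bash
python3 - <<'E'
from h import *
if seat(433.6,61.2,pi/2,pi):
    get_rod(); D=snap("m")
    for c in D: print(fit(D[c],None,435,60,parts=[(0,28,62,28),(62,30,68,30),(68,16,124,16)],win=30))
E
python3 - <<'E'
import cv2,numpy as np
s=cv2.imread("pics/m_side.png");t=cv2.imread("pics/m_top.png")
f=lambda a:cv2.resize(a,(400,500),interpolation=cv2.INTER_CUBIC)
cv2.imwrite("pics/m_z.png",np.hstack([f(s[150:300,200:320]),f(t[200:270,260:316])]))
E
```

```text
seat True t=71.5 tcp [433.6  61.3  78.6] w=0.355 F [ 0.7 -0.1  2.6]
sq t=74.0 tcp [433.6  61.2  80. ] w=0.354 F [-0.6  0.2  0.6]
rod t=77.9 tcp [ 434.5 -126.1   99.2] w=0.253 F [ 0.6 -0.8  0.9]
rod up t=78.8 tcp [ 433.6 -125.6  233.8] w=0.256 F [-0.2  0.5 -0.8]
(array([432.73815366,  60.44595484]), np.float64(-66.09222494536733))
(array([433.6973877 ,  62.36871338]), np.float64(-24.69408005631246))
```

View pics/m_z.png

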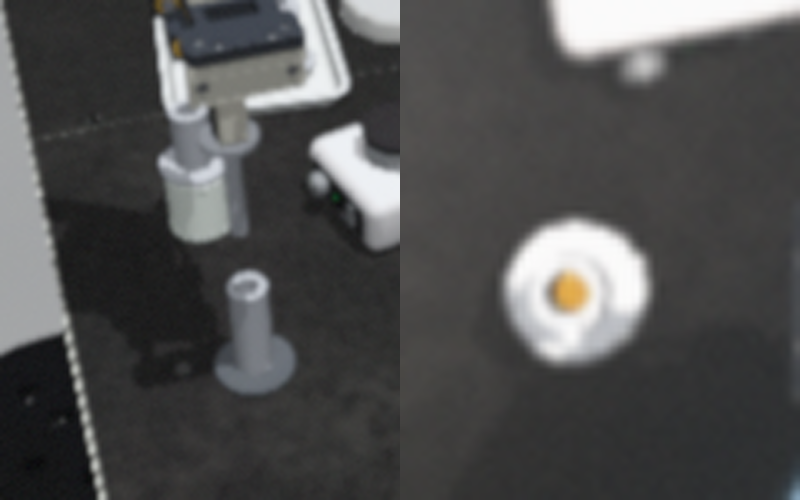

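```bash
python3 - <<'E'
from h import *
if push(433.7,61.2): 
  if rod_home():
    D=snap("n")
    for c in D: print(fit(D[c],None,435,60,parts=[(0,28,62,28),(62,30,68,30),(68,16,124,16)],win=30))
E
python3 - <<'E'
import cv2,numpy as np
s=cv2.imread("pics/n_side.png");t=cv2.imread("pics/n_top.png")
f=lambda a:cv2.resize(a,(400,500),interpolation=cv2.INTER_CUBIC)
cv2.imwrite("pics/n_z.png",np.hstack([f(s[150:300,200:320]),f(t[200:270,260:316])]))
E
```

```text
enter False t=80.8 tcp [433.9  61.2 195.1] w=0.259 F [ 0.3  0.1 -0.5]
in False t=81.4 tcp [433.9  61.2 160.2] w=0.253 F [ 0.3  0.3 -1.2]
push True t=82.0 tcp [433.3  61.2 133. ] w=0.254 F [-2.2  0.3  6.5]
out t=83.2 tcp [433.   61.3 243.9] w=0.254 F [ 0.5  0.  -2.7]
enter stand False t=84.9 tcp [ 434.3 -126.1  169.9] w=0.252 F [ 0.   0.9 -1.9]
home True t=85.7 tcp [ 435.8 -126.8   98.7] w=0.250 F [-0.4  0.2  4.1]
released t=86.8 tcp [ 434.5 -126.1  180.5] w=0.501 F [-0.4 -0.4  0.4]
(array([432.73551284,  60.42923495]), np.float64(-67.31386300699812))
(array([433.61489487,  60.40142632]), np.float64(-22.254542071691674))
```

View pics/n_z.png

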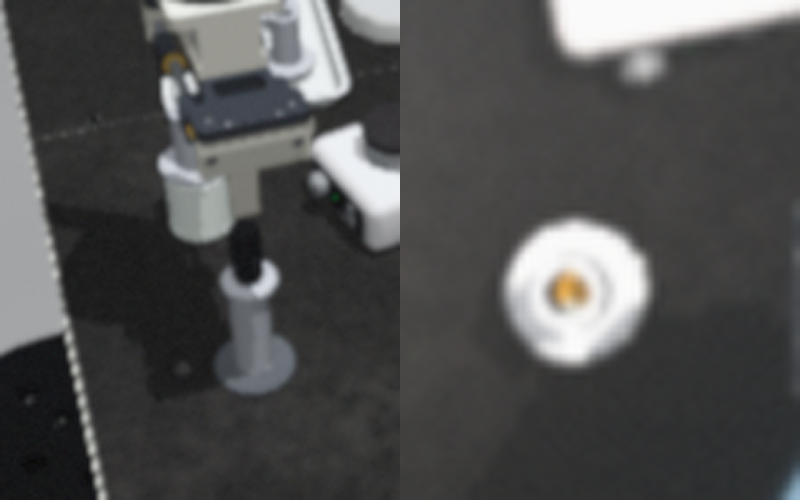

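```bash
python3 - <<'E'
from h import *
robot.move_gripper(0.62); ptp(433.6,61.2,150,pi)
lin(433.6,61.2,79,120); robot.move_gripper(0); st("grip sleeve")
lin(433.6,61.2,150,150); st("up")
to_tray(2,31,150)
ptp(433,260,230,pi)
D=snap("o"); st()
print(cupfit(D))
E
python3 - <<'E'
import cv2,numpy as np
s=cv2.imread("pics/o_side.png");t=cv2.imread("pics/o_top.png")
f=lambda a:cv2.resize(a,(400,500),interpolation=cv2.INTER_CUBIC)
cv2.imwrite("pics/o_z.png",np.hstack([f(s[100:300,200:360]),f(t[140:270,160:316])]))
E
```

```text
grip sleeve t=89.4 tcp [433.9  61.2  79.4] w=0.358 F [-0.7 -0.3  2.6]
up t=90.0 tcp [432.9  61.3 149.2] w=0.353 F [-0.5  0.9 -2.6]
over tray t=91.3 tcp [511.1 374.7 149.5] w=0.356 F [-0.4 -0.5 -1.8]
placed True t=92.5 tcp [511.8 376.5  31.5] w=0.353 F [-0.4  0.5  4.8]
 t=94.5 tcp [433.  260.4 228.2] w=0.620 F [ 0.7  0.8 -0.2]
[(array([432.07847023,  60.21440506]), np.float64(-67.85387386276122)), (array([434.43336594,  63.19963092]), np.float64(-47.13720904316952))]
```

View pics/o_z.png

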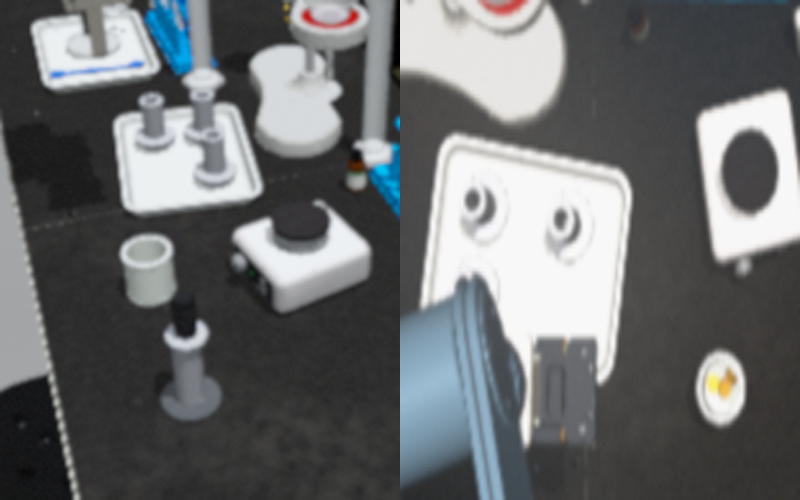

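Run:
```python
import cv2,numpy as np
t=cv2.imread("pics/o_top.png")
cv2.imwrite("pics/o_c.png",cv2.resize(t[225:255,270:302],None,fx=16,fy=16,interpolation=cv2.INTER_CUBIC))
```

```text
(no output)
```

View pics/o_c.png

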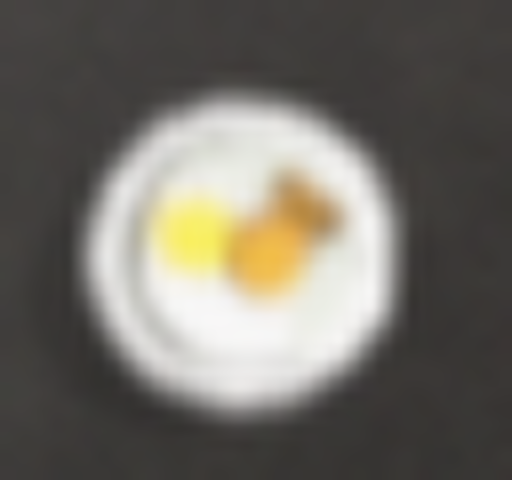

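```bash
python3 - <<'E'
from h import *
robot.move_gripper(0.9)
ptp(433.5,61.5,120,pi); lin(433.5,61.5,25,120); robot.move_gripper(0.0); st("grip cup")
lin(433.5,61.5,150,120); st("lift")
ptp(610,27,150,pi); st("over pad")
lin(610,27,120,100)
s=lin(610,27,108,20,12); st("press %s"%s)
D=snap("p")
E
python3 - <<'E'
import cv2,numpy as np
s=cv2.imread("pics/p_side.png");t=cv2.imread("pics/p_top.png")
f=lambda a:cv2.resize(a,(400,500),interpolation=cv2.INTER_CUBIC)
cv2.imwrite("pics/p_z.png",np.hstack([f(s[110:260,240:360]),f(t[140:270,200:356])]))
E
```

```text
grip cup t=97.5 tcp [433.8  61.3  25.3] w=0.609 F [-0.5 -0.6  4.5]
lift t=98.7 tcp [432.9  61.6 149.3] w=0.606 F [-0.2  1.4 -1.2]
over pad t=99.5 tcp [608.3  27.3 148.7] w=0.607 F [ 0.1  0.2 -1.3]
press False t=100.7 tcp [610.5  26.9 108.8] w=0.608 F [-2.2  1.4  5. ]
```

View pics/p_z.png

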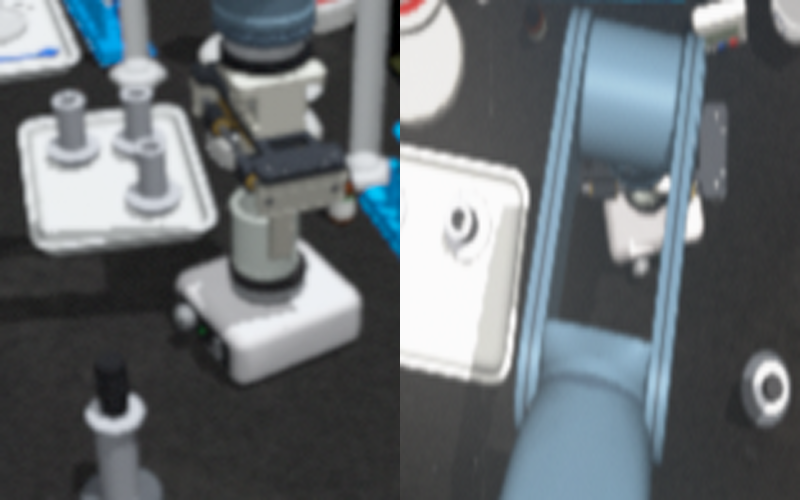

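Run:
```python
from h import *
for z in (107,106,105,104,103,102):
    s=lin(610,27,z,15,25); robot.sleep(0.15)
    F=np.mean([robot.current_contact_force()[2] for _ in range(1)]); st("z%d %s"%(z,s))
    if F>17: break
robot.sleep(2.4); st("held")
```

```text
z107 False t=101.2 tcp [610.5  26.9 108. ] w=0.604 F [-1.2 -0.2  6.8]
z106 False t=101.6 tcp [610.5  26.9 107.3] w=0.609 F [-2.2  0.1  7.2]
z105 False t=102.0 tcp [610.6  27.  107.3] w=0.607 F [-3.7  0.5 13.2]
z104 False t=102.4 tcp [610.7  27.  107.2] w=0.601 F [-5.4  1.1 18.5]
held t=104.8 tcp [610.7  27.  107.2] w=0.605 F [-5.6  0.3 17.8]
```

```bash
python3 - <<'E'
from h import *
lin(610,27,160,100); st("lift")
x,y=spot(3)
ptp(x,y,150,pi); st("over tray")
lin(x,y,40,120); s=lin(x,y,24,25,4); st("placed %s"%s)
robot.move_gripper(0.9); lin(x,y,150,150); st()
ptp(350,120,230,pi)
D=snap("q"); st()
E
python3 - <<'E'
import cv2,numpy as np
s=cv2.imread("pics/q_side.png");t=cv2.imread("pics/q_top.png")
f=lambda a:cv2.resize(a,(400,500),interpolation=cv2.INTER_CUBIC)
cv2.imwrite("pics/q_z.png",np.hstack([f(s[100:300,200:360]),f(t[140:270,160:316])]))
E
```

```text
lift t=105.5 tcp [609.5  27.  159.1] w=0.607 F [-0.1 -0.8 -1.5]
over tray t=106.5 tcp [498.  266.1 149.9] w=0.606 F [ 0.4  0.2 -1.2]
placed True t=108.1 tcp [497.3 267.1  27.6] w=0.607 F [-0.1  0.7  3.3]
 t=109.7 tcp [496.6 266.7 149.1] w=0.903 F [-0.4  0.5  0.1]
 t=110.7 tcp [350.8 120.4 229.5] w=0.902 F [0.  0.1 0.2]
```

View pics/q_z.png

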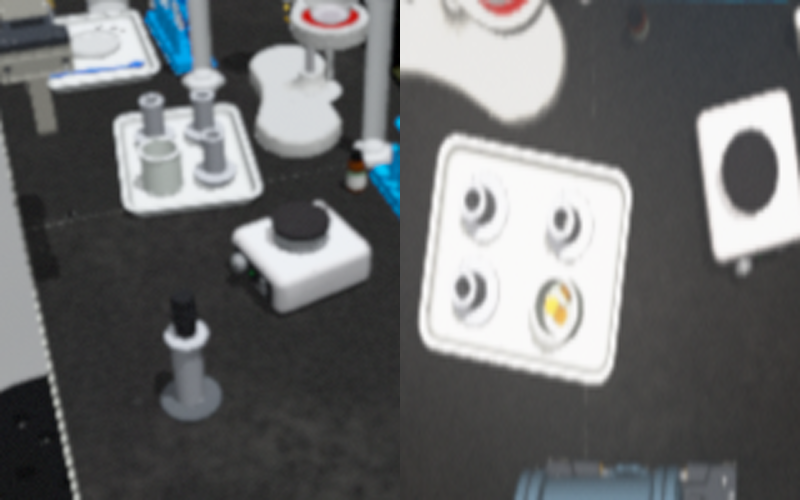

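Run:
```python
from h import *
D=snap("r"); print(robot.hand_in()); st()
```

```text
the job is handed in; nothing more can be done
None
the job is handed in; nothing more can be done
```

The job is done and handed in at about 111 s of the 210 s allowed. All three sleeves held a disc.

- **Discs:** I set each sleeve on the cup in turn and pushed its disc out with the rod. Each time the collar came down onto the sleeve top, and a close-up before the press showed three discs in the cup.
- **Press:** With no sleeve on the cup, I pressed it onto the mixer pad. The tool stopped at a height that matches the full 6 mm of travel, with about 18 N on it, and I held it there for 2.4 s.
- **Finish:** The last pictures show the cup of discs and the three sleeves upright on the tray, and the rod in its stand. The arm was clear. I never touched the timer, though the last crop I looked at did not show it.

**Camera disagreement:** The two cameras differed by about 2 to 3 mm on positions, so I used the average and every fit seated at the expected height.

**Disturbances:** I saw no knock to the cup and no slackening of the grip during the run.

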